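Roll the bench stop's lock wheel loose and push the bar home

ROBOT

A 7-joint arm with a two-finger parallel gripper is mounted at the origin on the work surface. World frame = base frame: x ahead of the robot, y to its left, z up, the work surface at z = 0. Lengths are in m, angles in rad, forces in N, time in s.
With the tool pointing down it reaches from about 0.35 to 0.9 m from the base axis. Payload 7.2 kg.
Tool frame: the origin (TCP) lies on the mounting face of the last link; the fingertips stand 182 mm ahead of it and the grasp point (between the pads) lies 163 mm ahead of it; z points along the fingers, y is the line along which they close (so a half turn about z gives the same grasp; the last joint's range is limited). The gripper opens to 88 mm and grips with 3 to 60 N. Pads are 20 mm wide; open, the fingers measure 115 mm over their backs; the gripper's body (75 mm by 178 mm) begins 61 mm behind the grasp point.
Start: joints at [-1.406, 0.411, -0.013, 1.596, 0.006, 1.134, -0.082], TCP at [0.144, 0.608, 0.405] pointing down, gripper open.
Joint ranges: [-2.95, 2.95], [-0.29, 1.99], [-1.47, 1.44], [0.14, 2.54], [-1.03, 4.17], [0.13, 1.85], [-2.86, 2.86]. Speed limits (rad/s): [2.39, 2.39, 3.01, 3.01, 3.14, 3.14, 3.14].

INTERFACE

Orientations are given as a unit quaternion [x, y, z, w].
In Python, from bench import sensors, imaging, finish_job gives the robot as it stands.
- The arm moves only by the tool move_arm, never from a script. Its argument "increments" is a list of rows, each an object with "slide": the shift along the tool's x, y, z in cm, a list of three; "turn": the turn, a rotation vector about the tool's x, y, z in degrees, a list of three; "grip": the opening, from 0 (shut) to 1 (fully open). A call has 1 to 12 rows; each row shifts and turns the commanded pose from where the row before left it, along the tool's axes as they then stand; what a row does not reach is not made up. A row lasts 1/12 s, in which the tool goes at most 41.7 mm and 7.16 degrees, less where a joint would pass 70% of its speed; a pose out of reach is approached as far as the arm can. A call is refused whole if a number of a shift passes 4.17 or a number of a turn 7.16, either way. A call with a gripper value outside its range is refused whole. The fingers move at their own pace and stop on an object; "force" is the grip in N (left out, the last holds). Time passes only in rows, so rows that do not move let the fingers close. It gives the time, the measured TCP pose, the force, the opening and the grip force at its end, in the units of the state.
- sensors.get_obs(): the state, without advancing time (a new reading comes with each control period).
- imaging.camera(name): name is "scene" or "top" or "wrist"; returns a dict with "pixels" (480x640x3 uint8, red, green, blue), "range_z" (480x640 float32, m along the optical axis (not along the pixel's ray), 0 where there is no reading), "intrinsics" (3x3 intrinsics, pixels), "cam_to_world" (4x4, takes a point from camera to world coordinates). Camera axes: x right, y down, z forward; pixel columns grow to the right and rows downward; lengths in m; the calibration is good to about 2 mm. A picture is of the moment at which its call begins.
- finish_job(): hands the job in; it is judged then, once.
The state is a dict: "clock": time; "joint_pos": joint angles; "dq": joint speeds; "joint_efforts": joint torques, N m; "position": TCP position; "tcp_rot": TCP orientation; "wrist_force": force on the tool from outside, world axes, zero at the start; "torque": the same for the moment, N m; "grip_width": finger opening in m; "grasp_force": force on a finger pad.
Only numpy, scipy, OpenCV 4.12 (cv2) and the standard library are available. Lean on these libraries where they do the work, as an engineer would, in place of code of your own. Each camera call takes 0.05 s, during which the arm holds its last target. There are 200 camera calls.

TASK

Loosen the bench stop: with a fingertip on its knurled rim, roll the handwheel anticlockwise (seen from above) until the line on its top has gone past the fixed pointer once and lines up with the pointer the second time. Only then push the end plate of the stop bar with a fingertip until the bar is fully home against the saddle, leaving the wheel's line at the pointer. Push gently, grip or lift nothing, and leave the jar, tin, tape measure and screwdriver where they are.

Things in the scene. Friction and masses are not known exactly. Their poses are not given: they have to be found in the camera images.
- stop: bench stop fixed to the bench: grey cast base plate 130 (x) x 190 (y) x 12 mm with a grey saddle block on it (56 x 125 mm, its top 48 mm above the bench, its +y face 75 mm from the origin). Origin: on the bench surface, on the wheel's vertical axis. Its +y axis points along the bar towards the end plate, its +x axis from the wheel's axis towards the pointer. It stands at different places and up to 0.35 rad of yaw
- wheel_center (a point): centre of the dark steel knurled handwheel, on its vertical axis, half-way up the rim. The wheel is a disc 94 mm across over its 24 upright ribs (each 5 mm wide, standing 2.5 mm out from a drum 89 mm across); its rim runs from 56 to 80 mm above the bench, all round free to the touch; below it nothing outside the wheel's outline is higher than 48 mm
- wheel_line (a point): outer end of the raised bright line (26 x 5 mm) on the wheel's top face, 44 mm from the axis; it turns with the wheel
- pointer (a point): tip of the fixed bright pointer, a fin 6 mm wide, just outside the rim on the stop's +x side, 73 mm from the wheel's axis, 28 mm above the bench
- wheel (a joint): turn of the wheel in rad, growing anticlockwise seen from above (loosening), limited to 0 to 20; it does not wrap round. At 0 (tight), 6.283 and 12.566 the line is at the pointer; the wheel starts between 0.5 and 1.9. The second time round is 12.566. It stays where it is left, needs about 2 N along the rim to turn and does not rise
- bar_end (a point): middle of the outer face of the stop bar's steel end plate (56 mm wide, 32 mm high from 14 to 46 mm above the bench, 12 mm thick). The face looks along the stop's +y; push it along the stop's -y. About 3 N moves the bar, more if fast
- bar (a joint): travel of the bar in m towards home: 0 is fully out, 0.060 fully home (end plate against the saddle, hard stop); it starts between 0 and 0.025 and stays where it is left. When home, the plate's outer face is 87 mm from the wheel's axis
- jar_mid (a point): centre of a loose glass jar with a steel lid, 60 mm across, 85 mm high; leave it alone
- tin_mid (a point): centre of a loose paint tin, 72 mm across, 90 mm high; leave it alone
- tape_mid (a point): centre of a loose black tape measure, 70 x 40 x 62 mm; leave it alone
- driver_grip (a point): middle of the handle (about 25 mm thick) of a loose screwdriver about 200 mm long, lying on the bench beyond the stop; leave it alone

How it is judged:
By the outcome, as a careful person would: the job done as asked, in the order asked, and still so for the second after the job is handed in, with the robot touching nothing.
It also fails if it takes over 64 s, if anything falls off the work surface, if the arm or the gripper's body presses on something with over 40 N, if the wrist force passes 120 N, or if a joint passes its speed limit or range.

## Working session

There is one attempt and no reset: what is moved stays moved. The work goes in short steps, Python scripts to look and compute and a tool call to move; the robot and the scene stay as the last step left them, time stands still between calls to the robot, and variables do not carry over. Pictures are saved under pics/ and viewed, at most 10 in all, crops included, and the job is handed in when it is done.

Besides the shell and the picture viewer there is one more tool, called as a command line: name --argument value ..., lists and objects as JSON in quotes. move_arm: Moves the arm, as the interface text tells. Its arguments: {"type":"object","properties":{"increments":{"type":"array"},"force":{"type":"number"}},"required":["increments"]}

```bash
ls; mkdir -p pics
python3 - <<'E'
from bench import sensors, imaging
import cv2,numpy as np
o=sensors.get_obs()
for k,v in o.items(): print(k,np.round(v,4))
for n in ("scene","top"):
    c=imaging.camera(n); cv2.imwrite(f"pics/{n}0.png",c["pixels"][:,:,::-1]); np.savez(f"pics/{n}0.npz",**c)
    print(n,c["intrinsics"].round(1).tolist(),c["cam_to_world"].round(3).tolist())
E
```

```text
pics
clock 0.0
joint_pos [-1.4062  0.4118 -0.0127  1.597   0.0056  1.1343 -0.0822]
dq [ 0.0006 -0.0016  0.0003  0.0019 -0.0008  0.0006  0.0008]
joint_efforts [-9.00000e-04 -5.87962e+01  6.41000e-01 -2.91072e+01 -5.39000e-02
  1.85000e-02  2.00000e-04]
position [0.1442 0.6079 0.4039]
tcp_rot [ 1.161e-01  9.932e-01 -8.000e-04 -0.000e+00]
wrist_force [ 0.2279 -0.2247 -0.1106]
torque [ 0.0442 -0.0023 -0.0352]
grasp_force 0.0
grip_width 0.0879
scene [[519.4, 0.0, 318.9], [0.0, 519.4, 235.2], [0.0, 0.0, 1.0]] [[0.398, 0.642, -0.655, 1.503], [0.917, -0.272, 0.291, -0.406], [0.008, -0.717, -0.697, 1.038], [0.0, 0.0, 0.0, 1.0]]
top [[436.9, 0.0, 317.5], [0.0, 436.9, 240.9], [0.0, 0.0, 1.0]] [[-0.0, -0.99, 0.143, 0.453], [-1.0, 0.004, 0.027, -0.02], [-0.027, -0.143, -0.989, 1.165], [0.0, 0.0, 0.0, 1.0]]
```

View pics/top0.png

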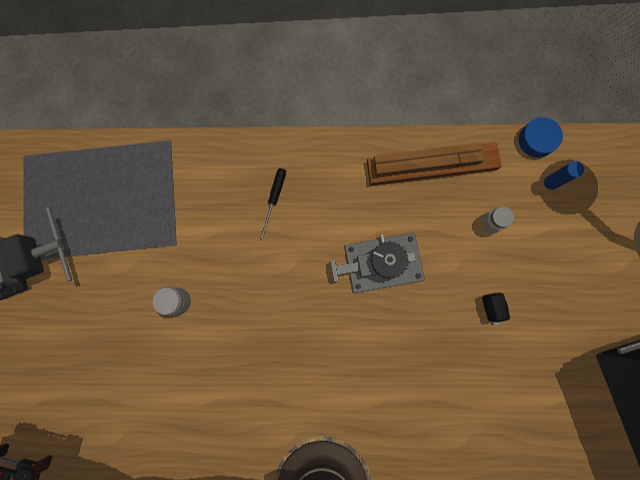

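View pics/scene0.png

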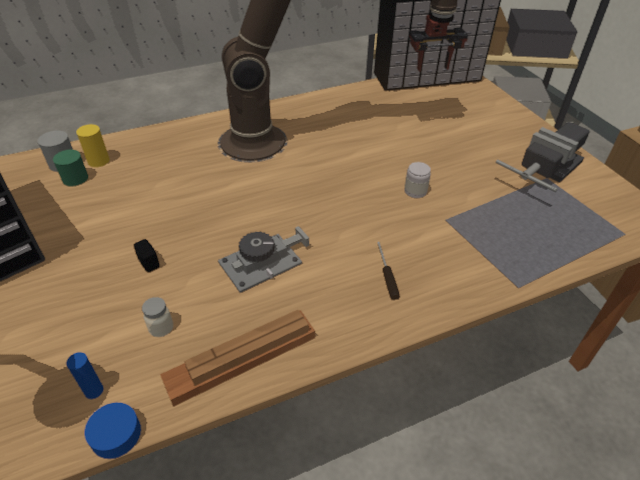

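The top view shows the wheel at about (389,260), the pointer fin at (381,237), the end plate at (334,271) and the line towards (377,254). The jar is at (497,220), the tape at (495,308), the driver at (275,190) and the tin at (170,302).

```bash
cat > h.py <<'E'
import numpy as np,cv2
def cloud(c):
    K=c["intrinsics"];T=c["cam_to_world"];z=c["range_z"];v,u=np.indices(z.shape)
    p=np.stack([(u-K[0,2])/K[0,0]*z,(v-K[1,2])/K[1,1]*z,z],-1)
    return p@T[:3,:3].T+T[:3,3]
def onplane(c,uv,h):
    K=c["intrinsics"];T=c["cam_to_world"]
    d=T[:3,:3]@np.linalg.solve(K,[uv[0],uv[1],1.]);return T[:3,3]+d*(h-T[2,3])/d[2]
def stop(c,box):
    """wheel centre from rim-top depth, yaw from base plate outline"""
    P=cloud(c);m=np.zeros(P.shape[:2],bool);m[box[1]:box[3],box[0]:box[2]]=1
    w=P[m&(P[...,2]>.07)&(P[...,2]<.1)]
    (x,y),r=cv2.minEnclosingCircle(w[:,:2].astype(np.float32))
    b=P[m&(P[...,2]>.006)&(P[...,2]<.02)&(np.hypot(P[...,0]-x,P[...,1]-y)<.13)]
    R=cv2.minAreaRect(b[:,:2].astype(np.float32))
    return (x,y),r,R,P,m
E
python3 - <<'E'
from h import *
c=dict(np.load("pics/top0.npz"))
(x,y),r,R,P,m=stop(c,(300,220,450,310))
print("wheel",x,y,r,"rect",R)
print("pointer",onplane(c,(380.5,236),.028),"bar_end px",P[271,328:340].round(3).tolist())
for n,uv in dict(line=(376,253),cen=(389,260)).items(): print(n,onplane(c,uv,.08))
for n,uv in dict(jar=(499,216),tin=(172,300),tape=(496,307),drv=(278,185)).items(): print(n,P[uv[1],uv[0]].round(3))
b=P[m&(P[...,2]>.02)&(P[...,2]<.06)&(P[...,1]>y+.08) ]
print(b.min(0),b.max(0))
im=cv2.resize(c["pixels"][220:310,310:450,::-1],None,fx=5,fy=5,interpolation=cv2.INTER_CUBIC);cv2.imwrite("pics/crop0.png",im)
E
```

```text
wheel 0.5649516582489014 -0.1695721447467804 0.04728912189602852 rect ((0.5537123084068298, -0.1684493124485016), (0.2178843766450882, 0.18726716935634613), 86.80267333984375)
pointer [ 0.63008313 -0.15504853  0.028     ] bar_end px [[0.541, -0.017, -0.001], [0.541, -0.02, -0.0], [0.541, -0.022, -0.001], [0.541, -0.025, 0.001], [0.537, -0.027, 0.045], [0.537, -0.03, 0.047], [0.537, -0.032, 0.051], [0.537, -0.035, 0.046], [0.537, -0.037, 0.046], [0.538, -0.04, 0.039], [0.538, -0.043, 0.037], [0.538, -0.045, 0.036]]
line [ 0.57918263 -0.13680168  0.08      ]
cen [ 0.56157646 -0.16862951  0.08      ]
jar [ 0.671 -0.445  0.082]
tin [0.463 0.368 0.088]
tape [ 0.446 -0.432  0.061]
drv [0.771 0.117 0.024]
[ 0.51226538 -0.08949522  0.02237511] [ 0.56822181 -0.02226568  0.05330591]
```

View pics/crop0.png

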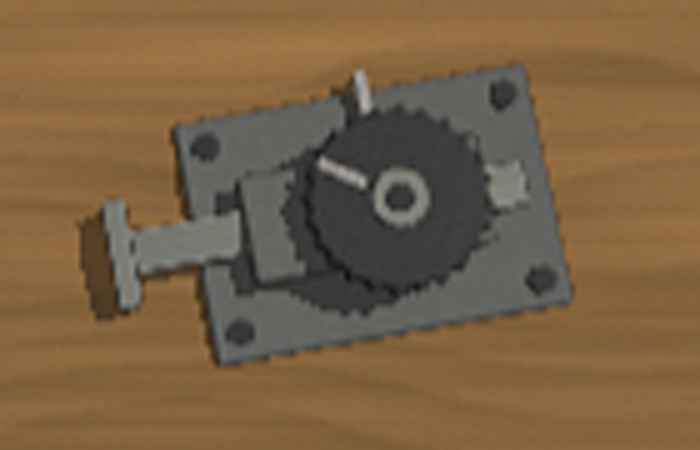

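The crop shows the line's outer end at about crop (320,160), i.e. px (374,252). The pointer tip is at crop (358,72), i.e. px (381.6,234.4). The base edges give a yaw of about +0.17, which agrees with the direction from wheel to pointer. Next I move above the wheel for a close look.

```bash
cat >> h.py <<'E'
from scipy.spatial.transform import Rotation as Ro
def pose(o): # x,y,z, yaw of tool y (tool z down)
    r=Ro.from_quat(o["tcp_rot"]).as_matrix();return np.r_[o["position"],np.arctan2(r[1,1],r[0,1])],r
def rows(a,way):
    """a: x,y,z,psi ; way: list of targets; prints increments (cm, deg); turn about tool z = -dpsi"""
    out=[];a=np.array(a,float)
    for b in way:
        b=np.array(b,float);d=(b-a)[:3]*100;s,c=np.sin(a[3]),np.cos(a[3])
        X=np.array([-s,c]);Y=np.array([c,s]) 
        sl=np.round([d[:2]@X,d[:2]@Y,-d[2]],2);t=round(np.degrees(a[3]-b[3]),1)
        out.append((sl.tolist(),t));
        a[:2]+=(sl[0]*X+sl[1]*Y)/100;a[2]-=sl[2]/100;a[3]-=np.radians(t)
    return out
E
python3 - <<'E'
from h import *
from bench import sensors,imaging
o=sensors.get_obs();a,r=pose(o);print(a,r.round(3).tolist())
c=imaging.camera("wrist");T=np.eye(4);T[:3,:3]=r;T[:3,3]=o["position"]
print((np.linalg.inv(T)@c["cam_to_world"]).round(3).tolist(),c["intrinsics"][0,0])
n=24;b=np.array([.50,-.17,.404,-.29])
for x in rows(a,[a+(b-a)*(i+1)/n for i in range(n)]):print(x)
E
```

```text
[0.14414592 0.60796625 0.40389812 1.33802346] [[-0.973, 0.231, -0.0], [0.231, 0.973, -0.001], [-0.0, -0.001, -1.0]]
[[0.001, -0.968, -0.251, 0.069], [1.0, 0.001, 0.0, -0.0], [0.0, -0.251, 0.968, 0.02], [0.0, 0.0, 0.0, 1.0]] 363.2814514273556
([-2.19, -2.81, -0.0], np.float64(3.9))
([-2.38, -2.66, -0.0], np.float64(3.9))
([-2.55, -2.49, -0.0], np.float64(3.9))
([-2.71, -2.31, -0.0], np.float64(3.8))
([-2.87, -2.12, -0.0], np.float64(3.9))
([-3.0, -1.93, -0.0], np.float64(3.9))
([-3.12, -1.71, -0.0], np.float64(3.9))
([-3.23, -1.5, -0.0], np.float64(3.9))
([-3.33, -1.28, -0.0], np.float64(3.9))
([-3.41, -1.05, -0.0], np.float64(3.9))
([-3.47, -0.81, -0.0], np.float64(3.9))
([-3.52, -0.57, -0.01], np.float64(3.8))
([-3.55, -0.34, 0.0], np.float64(3.9))
([-3.56, -0.1, 0.0], np.float64(3.9))
([-3.56, 0.14, 0.0], np.float64(3.9))
([-3.55, 0.39, 0.0], np.float64(3.9))
([-3.5, 0.62, 0.0], np.float64(3.9))
([-3.46, 0.87, 0.0], np.float64(3.9))
([-3.39, 1.09, 0.0], np.float64(3.8))
([-3.32, 1.32, 0.0], np.float64(3.9))
([-3.21, 1.54, 0.0], np.float64(3.9))
([-3.1, 1.76, 0.0], np.float64(3.9))
([-2.98, 1.96, 0.0], np.float64(3.9))
([-2.83, 2.16, -0.0], np.float64(3.9))
```

move_arm --increments '[{"slide": [-2.2, -2.8, 0], "turn": [0, 0, 3.9], "grip": 0}, {"slide": [-2.4, -2.65, 0], "turn": [0, 0, 3.9], "grip": 0}, {"slide": [-2.55, -2.5, 0], "turn": [0, 0, 3.9], "grip": 0}, {"slide": [-2.7, -2.3, 0], "turn": [0, 0, 3.9], "grip": 0}, {"slide": [-2.85, -2.1, 0], "turn": [0, 0, 3.9], "grip": 0}, {"slide": [-3.0, -1.9, 0], "turn": [0, 0, 3.9], "grip": 0}, {"slide": [-3.1, -1.7, 0], "turn": [0, 0, 3.9], "grip": 0}, {"slide": [-3.2, -1.5, 0], "turn": [0, 0, 3.9], "grip": 0}, {"slide": [-3.3, -1.3, 0], "turn": [0, 0, 3.9], "grip": 0}, {"slide": [-3.4, -1.05, 0], "turn": [0, 0, 3.9], "grip": 0}, {"slide": [-3.5, -0.8, 0], "turn": [0, 0, 3.9], "grip": 0}, {"slide": [-3.5, -0.6, 0], "turn": [0, 0, 3.9], "grip": 0}]'

```text
clock: 1.15
position: [0.3215, 0.2182, 0.4047]
tcp_rot: [0.502, 0.865, 0.0, -0.0]
wrist_force: [0.8, -0.7, -0.2]
grip_width: 0.0111
grasp_force: 0.0
```

move_arm --increments '[{"slide": [-3.55, -0.35, 0], "turn": [0, 0, 3.9], "grip": 0}, {"slide": [-3.55, -0.1, 0], "turn": [0, 0, 3.9], "grip": 0}, {"slide": [-3.55, 0.15, 0], "turn": [0, 0, 3.9], "grip": 0}, {"slide": [-3.55, 0.4, 0], "turn": [0, 0, 3.9], "grip": 0}, {"slide": [-3.5, 0.6, 0], "turn": [0, 0, 3.9], "grip": 0}, {"slide": [-3.45, 0.85, 0], "turn": [0, 0, 3.9], "grip": 0}, {"slide": [-3.4, 1.1, 0], "turn": [0, 0, 3.9], "grip": 0}, {"slide": [-3.3, 1.3, 0], "turn": [0, 0, 3.9], "grip": 0}, {"slide": [-3.2, 1.55, 0], "turn": [0, 0, 3.9], "grip": 0}, {"slide": [-3.1, 1.75, 0], "turn": [0, 0, 3.9], "grip": 0}, {"slide": [-3.0, 1.95, 0], "turn": [0, 0, 3.9], "grip": 0}, {"slide": [-2.85, 2.15, 0], "turn": [0, 0, 3.9], "grip": 0}]'

```text
clock: 2.15
position: [0.497, -0.1712, 0.4046]
tcp_rot: [0.804, 0.594, 0.0, -0.0]
wrist_force: [-0.3, 0.5, 0.1]
grip_width: 0.0001
grasp_force: 0.0
```

Run:
```python
from h import *
from bench import sensors,imaging
c=imaging.camera("wrist");cv2.imwrite("pics/w1.png",c["pixels"][:,:,::-1]);np.savez("pics/w1.npz",**c)
o=sensors.get_obs();a,r=pose(o);print(o["clock"],a,o["joint_pos"],o["grip_width"])
(x,y),R_,R,P,m=stop(c,(0,0,640,480));print("wheel",x,y,R_,R)
```

```text
2.2 [ 0.49838976 -0.17676902  0.40502557 -0.30783024] [-0.40236219  0.30213897  0.81421246  1.86926322 -0.24497983  1.07021734
  0.19936109] 0.0003111908968954109
wheel 0.6164105534553528 -0.28857356309890747 0.17809949815273285 ((0.5714265704154968, -0.21667975187301636), (0.13006414473056793, 0.08218210190534592), 10.431258201599121)
```

View pics/w1.png

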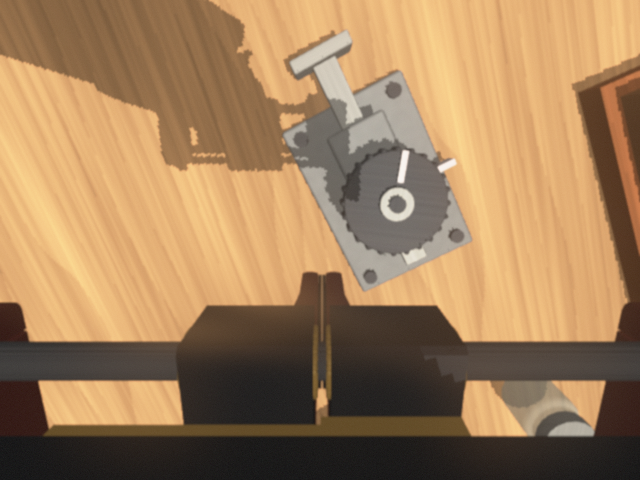

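The wrist view shows the wheel hub at (397,204), the line from about (400,181) to (405,152), the pointer tip at (455,161), the end plate at about (320,52) and the closed fingertips at (322,275).

Run:
```python
from h import *
c=dict(np.load("pics/w1.npz"))
(x,y),r,R,P,m=stop(c,(270,20,475,268))
W=m&(P[...,2]>.076)&(P[...,2]<.1);print("wheel",x,y,r)
# bright pixels on wheel (line) and pointer
g=c["pixels"].min(-1)
M=(P[...,2]>.005)&m
b=((g>185)&M).astype(np.uint8);n,l,s,ce=cv2.connectedComponentsWithStats(b)
for i in range(1,n):
    if s[i,4]>25:
        q=P[l==i];d=np.hypot(q[:,0]-x,q[:,1]-y);k=d.argsort()[-4:];t=q[k].mean(0)
        print(s[i],ce[i].round(),"z",np.median(q[:,2]).round(4),"far",t.round(4),d.max().round(4),"az centroid",np.arctan2(*(q[:,:2].mean(0)-[x,y])[::-1]).round(4),"az far",np.arctan2(t[1]-y,t[0]-x).round(4))
wz=P[W][:,2];print("top z",np.median(wz), 'hub',P[204,397], 'ring',P[204,384],P[204,411])
# base plate edges
bp=P[m&(P[...,2]>.008)&(P[...,2]<.016)&(np.hypot(P[...,0]-x,P[...,1]-y)<.12)]
print(cv2.minAreaRect(bp[:,:2].astype(np.float32)))
e=P[25:80,280:360].reshape(-1,3);e=e[(e[:,2]>.04)&(e[:,2]<.055)];R=cv2.minAreaRect(e[:,:2].astype(np.float32));print("end plate",R,np.median(e[:,2]));print(cv2.boxPoints(R).round(4))
```

```text
wheel 0.562858521938324 -0.1686936616897583 0.04690705984830856
[293  33  57  37 605] [321.  51.] z 0.0457 far [ 0.5497 -0.026   0.0452] 0.1452 az centroid 1.7415 az far 1.6629
[ 316   58   45   64 1016] [338.  87.] z 0.0367 far [ 0.5409 -0.0389  0.036 ] 0.132 az centroid 1.7333 az far 1.7381
[398 150  11  33 197] [403. 166.] z 0.0813 far [ 0.5653 -0.1237  0.1566] 0.0776 az centroid 1.1538 az far 1.516
[438 159  18  13 116] [447. 165.] z 0.0292 far [ 0.6048 -0.143   0.1181] 0.0776 az centroid 0.1809 az far 0.5495
[381 189  33  32 518] [397. 204.] z 0.0837 far [ 0.5318 -0.1226  0.3088] 0.0776 az centroid -1.4326 az far 2.1636
[404 249  22  15 191] [414. 256.] z 0.0366 far [ 0.5799 -0.2386  0.0357] 0.0722 az centroid -1.3955 az far -1.3316
top z 0.07976999989860967 hub [ 0.56286679 -0.16849836  0.08581888] ring [ 0.55286772 -0.16581314  0.08345558] [ 0.57438896 -0.17241091  0.08346877]
((0.5655230283737183, -0.16301509737968445), (0.13713037967681885, 0.18937620520591736), 10.067646980285645)
end plate ((0.5385044813156128, -0.031219884753227234), (0.05565926432609558, 0.012599307112395763), 10.221602439880371) 0.04556205348786313
[[ 0.51   -0.03  ]
 [ 0.5122 -0.0424]
 [ 0.567  -0.0325]
 [ 0.5648 -0.0201]]
```

```bash
cat >> h.py <<'E'
C=np.array([.5629,-.1687]);YAW=.178
def tool(phi,rho,z,psi=None,h=.0135):
    """TCP pose (phi deg azimuth on wheel) putting finger corner (10,-h) at radius rho; psi=phi+45deg"""
    p=np.radians(phi);s=p+np.pi/4 if psi is None else psi
    X=np.array([-np.sin(s),np.cos(s)]);Y=np.array([np.cos(s),np.sin(s)])
    q=C+rho*np.array([np.cos(p),np.sin(p)])-.010*X+h*Y
    return np.r_[q,z,s]
def show(R):
    import json
    for i in range(0,len(R),12): print(json.dumps([{"slide":r[0],"turn":[0,0,float(r[1])],"grip":0} for r in R[i:i+12]]))
E
python3 - <<'E'
from h import *
from bench import sensors
a,_=pose(sensors.get_obs());b=tool(-206,.062,.30);print(a,b)
n=21;w=[a+(b-a)*(i+1)/n for i in range(n)]
show(rows(a,w))
E
```

```text
[ 0.49838976 -0.17676902  0.40502557 -0.30783024] [ 0.49115459 -0.13646097  0.3        -2.8099801 ]
[{"slide": [0.17, -0.09, 0.5], "turn": [0, 0, 6.8], "grip": 0}, {"slide": [0.16, -0.11, 0.5], "turn": [0, 0, 6.9], "grip": 0}, {"slide": [0.15, -0.13, 0.5], "turn": [0, 0, 6.8], "grip": 0}, {"slide": [0.13, -0.15, 0.5], "turn": [0, 0, 6.8], "grip": 0}, {"slide": [0.11, -0.16, 0.5], "turn": [0, 0, 6.8], "grip": 0}, {"slide": [0.09, -0.17, 0.5], "turn": [0, 0, 6.9], "grip": 0}, {"slide": [0.07, -0.18, 0.5], "turn": [0, 0, 6.8], "grip": 0}, {"slide": [0.05, -0.19, 0.5], "turn": [0, 0, 6.8], "grip": 0}, {"slide": [0.03, -0.19, 0.5], "turn": [0, 0, 6.8], "grip": 0}, {"slide": [-0.0, -0.2, 0.5], "turn": [0, 0, 6.9], "grip": 0}, {"slide": [-0.02, -0.19, 0.5], "turn": [0, 0, 6.8], "grip": 0}, {"slide": [-0.05, -0.19, 0.5], "turn": [0, 0, 6.8], "grip": 0}]
[{"slide": [-0.06, -0.19, 0.5], "turn": [0, 0, 6.8], "grip": 0}, {"slide": [-0.09, -0.17, 0.5], "turn": [0, 0, 6.9], "grip": 0}, {"slide": [-0.11, -0.16, 0.5], "turn": [0, 0, 6.8], "grip": 0}, {"slide": [-0.12, -0.15, 0.5], "turn": [0, 0, 6.8], "grip": 0}, {"slide": [-0.14, -0.14, 0.5], "turn": [0, 0, 6.9], "grip": 0}, {"slide": [-0.16, -0.11, 0.5], "turn": [0, 0, 6.8], "grip": 0}, {"slide": [-0.17, -0.1, 0.5], "turn": [0, 0, 6.8], "grip": 0}, {"slide": [-0.18, -0.07, 0.5], "turn": [0, 0, 6.8], "grip": 0}, {"slide": [-0.19, -0.05, 0.5], "turn": [0, 0, 6.9], "grip": 0}]
```

move_arm --increments '[{"slide": [0, 0, 0.5], "turn": [0, 0, 6.8], "grip": 0}, {"slide": [0, 0, 0.5], "turn": [0, 0, 6.8], "grip": 0}, {"slide": [0, 0, 0.5], "turn": [0, 0, 6.8], "grip": 0}, {"slide": [0, 0, 0.5], "turn": [0, 0, 6.8], "grip": 0}, {"slide": [0, 0, 0.5], "turn": [0, 0, 6.8], "grip": 0}, {"slide": [0, 0, 0.5], "turn": [0, 0, 6.8], "grip": 0}, {"slide": [0, 0, 0.5], "turn": [0, 0, 6.8], "grip": 0}, {"slide": [0, 0, 0.5], "turn": [0, 0, 6.8], "grip": 0}, {"slide": [0, 0, 0.5], "turn": [0, 0, 6.8], "grip": 0}, {"slide": [0, 0, 0.5], "turn": [0, 0, 6.8], "grip": 0}, {"slide": [0, 0, 0.5], "turn": [0, 0, 6.8], "grip": 0}, {"slide": [0, 0, 0.5], "turn": [0, 0, 6.8], "grip": 0}]'

```text
clock: 3.2
position: [0.4966, -0.1694, 0.3443]
tcp_rot: [0.997, -0.077, -0.0, -0.0]
wrist_force: [0.5, 0.2, -0.2]
grip_width: 0.0004
grasp_force: 0.0
```

move_arm --increments '[{"slide": [0, 0, 0.5], "turn": [0, 0, 6.8], "grip": 0}, {"slide": [0, 0, 0.5], "turn": [0, 0, 6.8], "grip": 0}, {"slide": [0, 0, 0.5], "turn": [0, 0, 6.8], "grip": 0}, {"slide": [0, 0, 0.5], "turn": [0, 0, 6.8], "grip": 0}, {"slide": [0, 0, 0.5], "turn": [0, 0, 6.8], "grip": 0}, {"slide": [0, 0, 0.5], "turn": [0, 0, 6.8], "grip": 0}, {"slide": [0, 0, 0.5], "turn": [0, 0, 6.8], "grip": 0}, {"slide": [0, 0, 0.5], "turn": [0, 0, 6.8], "grip": 0}, {"slide": [0, 0, 0.5], "turn": [0, 0, 6.8], "grip": 0}, {"slide": [0, 0, 0], "turn": [0, 0, 0], "grip": 0}]'

```text
clock: 4.03
position: [0.4965, -0.1691, 0.2984]
tcp_rot: [0.819, -0.574, -0.001, 0.001]
wrist_force: [-0.6, 0.2, -0.5]
grip_width: 0.0004
grasp_force: 0.0
```

Run:
```python
from h import *
from bench import sensors
o=sensors.get_obs();a,_=pose(o);phi=np.degrees(a[3])-45
print(o["clock"],a,phi,o["joint_pos"].round(2),o["wrist_force"])
b=tool(phi,.060,.30);d=tool(phi,.060,.242)
show(rows(a,[a+(b-a)*.5,b,b+(d-b)/2,d]))
```

```text
4.0333 [ 0.49652097 -0.16906989  0.29839469 -2.79266302] -205.0078043672347 [-0.63  0.74  1.3   2.   -0.83  1.08 -1.74] [-0.56581805  0.15780753 -0.53686452]
[{"slide": [-1.5, -0.33, -0.08], "turn": [0, 0, 0.0], "grip": 0}, {"slide": [-1.51, -0.33, -0.08], "turn": [0, 0, 0.0], "grip": 0}, {"slide": [0.0, 0.0, 2.9], "turn": [0, 0, 0.0], "grip": 0}, {"slide": [0.0, 0.0, 2.9], "turn": [0, 0, 0.0], "grip": 0}]
```

move_arm --increments '[{"slide": [-1.5, -0.33, -0.1], "turn": [0, 0, 0], "grip": 0}, {"slide": [-1.5, -0.33, -0.1], "turn": [0, 0, 0], "grip": 0}, {"slide": [0, 0, 2.9], "turn": [0, 0, 0], "grip": 0}, {"slide": [0, 0, 2.9], "turn": [0, 0, 0], "grip": 0}, {"slide": [0, 0, 0], "turn": [0, 0, 0], "grip": 0}, {"slide": [0, 0, 0], "turn": [0, 0, 0], "grip": 0}]'

```text
clock: 4.53
position: [0.4921, -0.1392, 0.2435]
tcp_rot: [0.821, -0.571, -0.001, 0.0]
wrist_force: [-0.5, -0.9, 0.3]
grip_width: 0.0005
grasp_force: 0.0
```

Run:
```python
from h import *
from bench import sensors,imaging
c=imaging.camera("wrist");cv2.imwrite("pics/w2.png",c["pixels"][:,:,::-1])
o=sensors.get_obs();a,_=pose(o);phi=np.degrees(a[3])-45
print(o["clock"],a,tool(phi,.060,.242),phi,o["joint_pos"].round(2),o["wrist_force"])
```

```text
4.5833 [ 0.49250322 -0.13973486  0.24453797 -2.78666752] [ 0.49224011 -0.13897675  0.242      -2.78666752] -204.66428776134947 [-0.65  0.79  1.22  2.07 -0.93  0.98 -1.71] [ 0.82402492 -0.25766293  0.57925626]
```

View pics/w2.png

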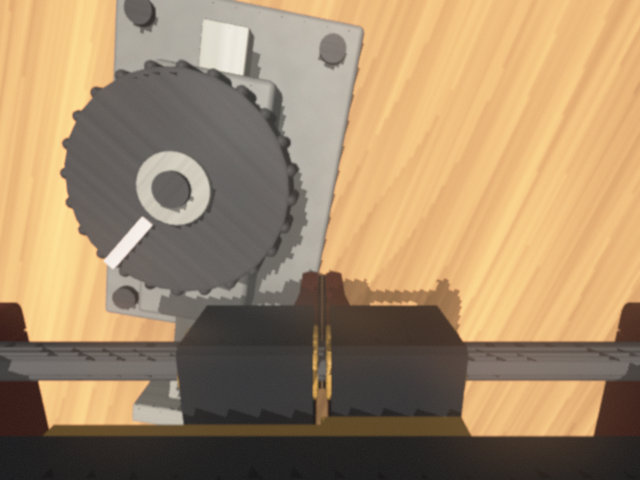

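The wrist view shows the wheel centred at about (171,188), its ribs on the rim, the line's outer end at (109,264) and the fingertip corner at about (303,273). The tips measure about 19 mm across, so there is a gap of roughly 16 mm to the rim. I approach diagonally.

move_arm --increments '[{"slide": [0.5, -0.5, 0.2], "turn": [0, 0, 0], "grip": 0}, {"slide": [0.5, -0.5, 0], "turn": [0, 0, 0], "grip": 0}, {"slide": [0.12, -0.12, 0], "turn": [0, 0, 0], "grip": 0}, {"slide": [0.12, -0.12, 0], "turn": [0, 0, 0], "grip": 0}, {"slide": [0, 0, 0], "turn": [0, 0, 0], "grip": 0}]'

```text
clock: 5.0
position: [0.5087, -0.1466, 0.242]
tcp_rot: [0.821, -0.572, 0.0, -0.0]
wrist_force: [-0.8, 1.6, 1.0]
grip_width: 0.0006
grasp_force: 0.9
```

Run:
```python
from h import *
from bench import sensors
o=sensors.get_obs();a,r=pose(o)
print(a,r.T@o["wrist_force"]); v=r.T@(np.r_[C,.068]-o["position"]);print("C in tool",v.round(4))
```

```text
[ 0.50873147 -0.14663778  0.24195387 -2.78768782] [-1.76537785  0.1519204  -0.98717448]
C in tool [ 0.0395 -0.0431  0.174 ]
```

move_arm --increments '[{"slide": [0.4, 0.31, 0], "turn": [0, 0, -5], "grip": 0}, {"slide": [0.39, 0.33, 0], "turn": [0, 0, -5], "grip": 0}, {"slide": [0.39, 0.33, 0], "turn": [0, 0, -5], "grip": 0}, {"slide": [0.39, 0.33, 0], "turn": [0, 0, -5], "grip": 0}, {"slide": [0.39, 0.33, 0], "turn": [0, 0, -5], "grip": 0}, {"slide": [0.39, 0.33, 0], "turn": [0, 0, -5], "grip": 0}]'

```text
clock: 5.5
position: [0.5046, -0.1766, 0.2416]
tcp_rot: [0.941, -0.338, -0.0, -0.0]
wrist_force: [0.1, 2.2, -0.7]
grip_width: 0.0003
grasp_force: 0.8
```

```bash
cat >> h.py <<'E'
def check(name):
    """wheel angle mod 2pi from the bright line (plane z=.081) as seen by a camera"""
    from bench import sensors,imaging
    c=imaging.camera(name);o=sensors.get_obs();a,r=pose(o)
    P=cloud(c);g=c["pixels"].min(-1).astype(int);d=np.hypot(P[...,0]-C[0],P[...,1]-C[1])
    m=(d<.05)&(d>.014)&(P[...,2]>.074)&(P[...,2]<.09)&(g>130)
    n,l,s,ce=cv2.connectedComponentsWithStats(m.astype(np.uint8))
    L=[]
    for i in range(1,n):
        v,u=np.nonzero(l==i)
        if len(u)<12: continue
        q=np.array([onplane(c,(x,y),.081)[:2] for x,y in zip(u,v)])
        vx,vy,x0,y0=cv2.fitLine(q.astype(np.float32),cv2.DIST_L2,0,.01,.01).ravel()
        e=q-C;mid=e.mean(0);az=np.arctan2(mid[1],mid[0]);dr=np.arctan2(vy,vx)
        dr+=np.pi*round((az-dr)/np.pi)
        L.append((len(u),np.hypot(*mid).round(4),"by mid",round((az-YAW)%(2*np.pi),3),"by dir",round((dr-YAW)%(2*np.pi),3)))
    print(name,o["clock"],"pose",a.round(4),"phi",np.degrees(a[3]-np.pi/4).round(1),"F tool",(r.T@o["wrist_force"]).round(1),"q",o["joint_pos"].round(2))
    print("C in tool",(r.T@(np.r_[C,.068]-o["position"]))[:2].round(4),"line",L)
    return c
E
python3 - <<'E'
from h import *
c=check("wrist");cv2.imwrite("pics/w3.png",c["pixels"][:,:,::-1])
E
```

```text
wrist 5.55 pose [ 0.5045 -0.1777  0.242  -2.2549] phi -174.2 F tool [-0.6  0.8  1.6] q [-0.5   0.72  1.07  2.02 -0.82  0.92 -1.23]
C in tool [ 0.0394 -0.0439] line [(103, np.float64(0.0118), 'by mid', np.float64(5.293), 'by dir', np.float32(3.76)), (17, np.float64(0.0134), 'by mid', np.float64(4.175), 'by dir', np.float32(5.731)), (854, np.float64(0.0302), 'by mid', np.float64(1.491), 'by dir', np.float32(1.495))]
```

The line now reads 1.49 rad, up 0.51 for a 30° sweep, with forces of only about 2 N. I continue.

move_arm --increments '[{"slide": [0.39, 0.34, 0], "turn": [0, 0, -5], "grip": 0}, {"slide": [0.39, 0.34, 0], "turn": [0, 0, -5], "grip": 0}, {"slide": [0.39, 0.34, 0], "turn": [0, 0, -5], "grip": 0}, {"slide": [0.39, 0.34, 0], "turn": [0, 0, -5], "grip": 0}, {"slide": [0.39, 0.34, 0], "turn": [0, 0, -5], "grip": 0}, {"slide": [0.39, 0.34, 0], "turn": [0, 0, -5], "grip": 0}, {"slide": [0.39, 0.34, 0], "turn": [0, 0, -5], "grip": 0}, {"slide": [0.39, 0.34, 0], "turn": [0, 0, -5], "grip": 0}, {"slide": [0.39, 0.34, 0], "turn": [0, 0, -5], "grip": 0}, {"slide": [0.39, 0.34, 0], "turn": [0, 0, -5], "grip": 0}, {"slide": [0.39, 0.34, 0], "turn": [0, 0, -5], "grip": 0}, {"slide": [0.39, 0.34, 0], "turn": [0, 0, -5], "grip": 0}]'

```text
clock: 6.55
position: [0.5397, -0.2246, 0.2415]
tcp_rot: [0.984, 0.177, -0.001, 0.0]
wrist_force: [-1.9, 0.8, -0.5]
grip_width: 0.0002
grasp_force: 0.8
```

```bash
python3 -c "
from h import *
check('wrist')"
```

```text
wrist 6.6 pose [ 0.5405 -0.225   0.2418 -1.2095] phi -114.3 F tool [-1.1  0.5  0.9] q [-0.24  0.66  0.78  1.88 -0.61  0.86 -0.36]
C in tool [ 0.0409 -0.045 ] line [(59, np.float64(0.013), 'by mid', np.float64(5.374), 'by dir', np.float32(3.852)), (48, np.float64(0.0136), 'by mid', np.float64(4.504), 'by dir', np.float32(2.967)), (715, np.float64(0.0307), 'by mid', np.float64(2.509), 'by dir', np.float32(2.498))]
```

move_arm --increments '[{"slide": [0.44, 0.28, 0], "turn": [0, 0, -5], "grip": 0}, {"slide": [0.42, 0.31, 0], "turn": [0, 0, -5], "grip": 0}, {"slide": [0.39, 0.33, 0], "turn": [0, 0, -5], "grip": 0}, {"slide": [0.39, 0.33, 0], "turn": [0, 0, -5], "grip": 0}, {"slide": [0.39, 0.33, 0], "turn": [0, 0, -5], "grip": 0}, {"slide": [0.39, 0.33, 0], "turn": [0, 0, -5], "grip": 0}, {"slide": [0.39, 0.33, 0], "turn": [0, 0, -5], "grip": 0}, {"slide": [0.39, 0.33, 0], "turn": [0, 0, -5], "grip": 0}, {"slide": [0.39, 0.33, 0], "turn": [0, 0, -5], "grip": 0}, {"slide": [0.39, 0.33, 0], "turn": [0, 0, -5], "grip": 0}, {"slide": [0.39, 0.33, 0], "turn": [0, 0, -5], "grip": 0}, {"slide": [0.39, 0.33, 0], "turn": [0, 0, -5], "grip": 0}]'

```text
clock: 7.6
position: [0.5988, -0.2175, 0.2419]
tcp_rot: [0.765, 0.644, -0.001, 0.002]
wrist_force: [1.1, -4.9, -1.7]
grip_width: 0.0
grasp_force: 2.5
```

```bash
python3 -c "
from h import *
check('wrist')"
```

```text
wrist 7.65 pose [ 0.5996 -0.2167  0.2419 -0.1641] phi -54.4 F tool [-4.3  4.3  1.9] q [-0.08  0.65  0.5   1.74 -0.39  0.85  0.44]
C in tool [ 0.0419 -0.0446] line [(809, np.float64(0.0313), 'by mid', np.float64(3.527), 'by dir', np.float32(3.512))]
```

move_arm --increments '[{"slide": [0.39, 0.34, 0], "turn": [0, 0, -5], "grip": 0}, {"slide": [0.39, 0.34, 0], "turn": [0, 0, -5], "grip": 0}, {"slide": [0.39, 0.34, 0], "turn": [0, 0, -5], "grip": 0}, {"slide": [0.39, 0.34, 0], "turn": [0, 0, -5], "grip": 0}, {"slide": [0.39, 0.34, 0], "turn": [0, 0, -5], "grip": 0}, {"slide": [0.39, 0.34, 0], "turn": [0, 0, -5], "grip": 0}, {"slide": [0.39, 0.34, 0], "turn": [0, 0, -5], "grip": 0}, {"slide": [0.39, 0.34, 0], "turn": [0, 0, -5], "grip": 0}, {"slide": [0.39, 0.34, 0], "turn": [0, 0, -5], "grip": 0}, {"slide": [0.39, 0.34, 0], "turn": [0, 0, -5], "grip": 0}, {"slide": [0.39, 0.34, 0], "turn": [0, 0, -5], "grip": 0}, {"slide": [0.39, 0.34, 0], "turn": [0, 0, -5], "grip": 0}]'

```text
clock: 8.65
position: [0.6232, -0.1614, 0.2419]
tcp_rot: [0.34, 0.94, -0.0, 0.002]
wrist_force: [4.4, -1.2, -2.3]
grip_width: 0.0003
grasp_force: 2.3
```

```bash
python3 -c "
from h import *
check('wrist')"
```

```text
wrist 8.7 pose [ 0.6232 -0.1602  0.2418  0.8844] phi 5.7 F tool [-4.   3.   1.4] q [ 0.02  0.62  0.23  1.71 -0.18  0.83  1.21]
C in tool [ 0.0417 -0.045 ] line [(12, np.float64(0.0428), 'by mid', np.float64(3.791), 'by dir', np.float32(5.258)), (66, np.float64(0.0143), 'by mid', np.float64(5.758), 'by dir', np.float32(4.268)), (744, np.float64(0.0314), 'by mid', np.float64(4.589), 'by dir', np.float32(4.577))]
```

move_arm --increments '[{"slide": [0.39, 0.34, 0], "turn": [0, 0, -5], "grip": 0}, {"slide": [0.39, 0.34, 0], "turn": [0, 0, -5], "grip": 0}, {"slide": [0.39, 0.34, 0], "turn": [0, 0, -5], "grip": 0}, {"slide": [0.39, 0.34, 0], "turn": [0, 0, -5], "grip": 0}, {"slide": [0.39, 0.34, 0], "turn": [0, 0, -5], "grip": 0}, {"slide": [0.39, 0.34, 0], "turn": [0, 0, -5], "grip": 0}, {"slide": [0.39, 0.34, 0], "turn": [0, 0, -5], "grip": 0}, {"slide": [0.39, 0.34, 0], "turn": [0, 0, -5], "grip": 0}, {"slide": [0.39, 0.34, 0], "turn": [0, 0, -5], "grip": 0}, {"slide": [0.39, 0.34, 0], "turn": [0, 0, -5], "grip": 0}, {"slide": [0.39, 0.34, 0], "turn": [0, 0, -5], "grip": 0}, {"slide": [0.39, 0.34, 0], "turn": [0, 0, -5], "grip": 0}]'

```text
clock: 9.7
position: [0.5871, -0.113, 0.2417]
tcp_rot: [-0.176, 0.984, 0.0, 0.001]
wrist_force: [2.5, 1.8, 0.1]
grip_width: 0.0002
grasp_force: 1.6
```

move_arm --increments '[{"slide": [0.39, 0.34, 0], "turn": [0, 0, -5], "grip": 0}, {"slide": [0.39, 0.34, 0], "turn": [0, 0, -5], "grip": 0}, {"slide": [0.39, 0.34, 0], "turn": [0, 0, -5], "grip": 0}, {"slide": [0.39, 0.34, 0], "turn": [0, 0, -5], "grip": 0}, {"slide": [0.39, 0.34, 0], "turn": [0, 0, -5], "grip": 0}, {"slide": [0.39, 0.34, 0], "turn": [0, 0, -5], "grip": 0}, {"slide": [0.39, 0.34, 0], "turn": [0, 0, -5], "grip": 0}]'

```text
clock: 10.28
position: [0.5512, -0.1093, 0.2416]
tcp_rot: [-0.463, 0.886, 0.0, 0.0]
wrist_force: [1.4, 2.1, 0.6]
grip_width: 0.0002
grasp_force: 1.4
```

```bash
python3 -c "
from h import *
check('wrist')"
```

```text
wrist 10.3333 pose [ 0.5503 -0.1097  0.2415  2.5404] phi 100.6 F tool [-2.6  3.1 -1.9] q [ 0.27  0.51 -0.21  1.89  0.14  0.75  2.52]
C in tool [ 0.0415 -0.044 ] line [(16, np.float64(0.0435), 'by mid', np.float64(4.374), 'by dir', np.float32(5.936)), (16, np.float64(0.0444), 'by mid', np.float64(4.563), 'by dir', np.float32(3.627)), (208, np.float64(0.0094), 'by mid', np.float64(5.326), 'by dir', np.float32(0.605)), (878, np.float64(0.0308), 'by mid', np.float64(6.224), 'by dir', np.float32(6.236))]
```

move_arm --increments '[{"slide": [-0.7, 0.7, 0], "turn": [0, 0, 0], "grip": 0}, {"slide": [-0.7, 0.7, 0], "turn": [0, 0, 0], "grip": 0}, {"slide": [0, 0, -2], "turn": [0, 0, 0], "grip": 0}, {"slide": [0, 0, -2], "turn": [0, 0, 7], "grip": 0}, {"slide": [0, 0, 0], "turn": [0, 0, 7], "grip": 0}, {"slide": [0, 0, 0], "turn": [0, 0, 7], "grip": 0}, {"slide": [0, 0, 0], "turn": [0, 0, 7], "grip": 0}, {"slide": [0, 0, 0], "turn": [0, 0, 7], "grip": 0}, {"slide": [0, 0, 0], "turn": [0, 0, 7], "grip": 0}, {"slide": [0, 0, 0], "turn": [0, 0, 7], "grip": 0}, {"slide": [0, 0, 0], "turn": [0, 0, 7], "grip": 0}, {"slide": [0, 0, 0], "turn": [0, 0, 7], "grip": 0}]'

```text
clock: 11.33
position: [0.5476, -0.0894, 0.2815]
tcp_rot: [0.072, 0.997, 0.0, -0.0]
wrist_force: [-0.3, 0.7, 0.3]
grip_width: 0.0001
grasp_force: 0.0
```

move_arm --increments '[{"slide": [0, 0, 0], "turn": [0, 0, 7], "grip": 0}, {"slide": [0, 0, 0], "turn": [0, 0, 7], "grip": 0}, {"slide": [0, 0, 0], "turn": [0, 0, 7], "grip": 0}, {"slide": [0, 0, 0], "turn": [0, 0, 7], "grip": 0}, {"slide": [0, 0, 0], "turn": [0, 0, 7], "grip": 0}, {"slide": [0, 0, 0], "turn": [0, 0, 7], "grip": 0}, {"slide": [0, 0, 0], "turn": [0, 0, 7], "grip": 0}, {"slide": [0, 0, 0], "turn": [0, 0, 7], "grip": 0}, {"slide": [0, 0, 0], "turn": [0, 0, 7], "grip": 0}, {"slide": [0, 0, 0], "turn": [0, 0, 7], "grip": 0}, {"slide": [0, 0, 0], "turn": [0, 0, 7], "grip": 0}, {"slide": [0, 0, 0], "turn": [0, 0, 7], "grip": 0}]'

```text
clock: 12.33
position: [0.5477, -0.0893, 0.2816]
tcp_rot: [0.721, 0.693, 0.0, -0.0]
wrist_force: [-0.3, 0.4, -0.4]
grip_width: 0.0006
grasp_force: 0.0
```

```bash
python3 -c "
from h import *
check('wrist')"
```

```text
wrist 12.3833 pose [ 0.5477 -0.0892  0.2815 -0.0481] phi -47.8 F tool [0.4 0.  0.2] q [-0.24  0.45  0.41  1.92 -0.24  0.82  0.25]
C in tool [-0.0787  0.0191] line []
```

move_arm --increments '[{"slide": [0, 0, 0], "turn": [0, 0, 7], "grip": 0}, {"slide": [0, 0, 0], "turn": [0, 0, 7], "grip": 0}, {"slide": [0, 0, 0], "turn": [0, 0, 7], "grip": 0}, {"slide": [0, 0, 0], "turn": [0, 0, 7], "grip": 0}, {"slide": [0, 0, 0], "turn": [0, 0, 7], "grip": 0}, {"slide": [0, 0, 0], "turn": [0, 0, 7], "grip": 0}, {"slide": [0, 0, 0], "turn": [0, 0, 7], "grip": 0}, {"slide": [0, 0, 0], "turn": [0, 0, 7], "grip": 0}, {"slide": [0, 0, 0], "turn": [0, 0, 7], "grip": 0}, {"slide": [0, 0, 0], "turn": [0, 0, 7], "grip": 0}, {"slide": [0, 0, 0], "turn": [0, 0, 7], "grip": 0}, {"slide": [0, 0, 0], "turn": [0, 0, 7], "grip": 0}]'

```text
clock: 13.38
position: [0.5477, -0.0895, 0.2816]
tcp_rot: [0.999, 0.034, -0.0, -0.0]
wrist_force: [0.5, 0.2, -0.4]
grip_width: 0.0005
grasp_force: 0.0
```

move_arm --increments '[{"slide": [0, 0, 0], "turn": [0, 0, 7], "grip": 0}, {"slide": [0, 0, 0], "turn": [0, 0, 7], "grip": 0}, {"slide": [0, 0, 0], "turn": [0, 0, 7], "grip": 0}, {"slide": [0, 0, 0], "turn": [0, 0, 7], "grip": 0}, {"slide": [0, 0, 0], "turn": [0, 0, 7], "grip": 0}, {"slide": [0, 0, 0], "turn": [0, 0, 7], "grip": 0}, {"slide": [0, 0, 0], "turn": [0, 0, 7], "grip": 0}, {"slide": [0, 0, 0], "turn": [0, 0, 7], "grip": 0}, {"slide": [0, 0, 0], "turn": [0, 0, 7], "grip": 0}, {"slide": [0, 0, 0], "turn": [0, 0, 7], "grip": 0}, {"slide": [0, 0, 0], "turn": [0, 0, 0], "grip": 0}]'

```text
clock: 14.3
position: [0.5477, -0.0893, 0.2812]
tcp_rot: [0.839, -0.545, -0.0, 0.0]
wrist_force: [-1.2, -0.1, -0.4]
grip_width: 0.0003
grasp_force: 0.0
```

Run:
```python
from h import *
from bench import sensors
check('wrist')
a,_=pose(sensors.get_obs());phi=np.degrees(a[3])-45
b=tool(phi,.058,.28,h=.0095);d=b.copy();d[2]=.242
print(b);show(rows(a,[a+(b-a)*.34,a+(b-a)*.67,b,b+(d-b)/2,d]))
```

```text
wrist 14.35 pose [ 0.5477 -0.0895  0.2813 -2.7155] phi -200.6 F tool [-0.2 -0.2  0.2] q [-0.68  0.69  1.1   1.94 -0.74  0.99 -1.94]
C in tool [0.0783 0.0187] line [(89, np.float64(0.0123), 'by mid', np.float64(5.044), 'by dir', np.float32(3.543)), (750, np.float64(0.031), 'by mid', np.float64(6.249), 'by dir', np.float32(6.266))]
[ 0.49582122 -0.14312338  0.28       -2.71554532]
[{"slide": [0.93, 2.36, 0.04], "turn": [0, 0, 0.0], "grip": 0}, {"slide": [0.91, 2.29, 0.05], "turn": [0, 0, 0.0], "grip": 0}, {"slide": [0.9, 2.29, 0.04], "turn": [0, 0, 0.0], "grip": 0}, {"slide": [-0.0, 0.0, 1.9], "turn": [0, 0, 0.0], "grip": 0}, {"slide": [-0.0, 0.0, 1.9], "turn": [0, 0, 0.0], "grip": 0}]
```

move_arm --increments '[{"slide": [0.93, 2.35, 0], "turn": [0, 0, 0], "grip": 0}, {"slide": [0.91, 2.3, 0], "turn": [0, 0, 0], "grip": 0}, {"slide": [0.9, 2.3, 0], "turn": [0, 0, 0], "grip": 0}, {"slide": [0, 0, 2.0], "turn": [0, 0, 0], "grip": 0}, {"slide": [0, 0, 1.95], "turn": [0, 0, 0], "grip": 0}, {"slide": [0, 0, 0], "turn": [0, 0, 0], "grip": 0}, {"slide": [0.4, -0.3, 0], "turn": [0, 0, 0], "grip": 0}, {"slide": [0.4, -0.3, 0], "turn": [0, 0, 0], "grip": 0}, {"slide": [0.2, -0.1, 0], "turn": [0, 0, 0], "grip": 0}, {"slide": [0.1, 0, 0], "turn": [0, 0, 0], "grip": 0}, {"slide": [0, 0, 0], "turn": [0, 0, 0], "grip": 0}]'

```text
clock: 15.27
position: [0.5067, -0.1511, 0.2426]
tcp_rot: [0.84, -0.542, 0.0, -0.0]
wrist_force: [-0.7, 2.5, 2.1]
grip_width: 0.0006
grasp_force: 1.3
```

```bash
python3 -c "
from h import *
check('wrist')"
```

```text
wrist 15.3167 pose [ 0.5067 -0.1511  0.2426 -2.7176] phi -200.7 F tool [-2.2  0.  -1.8] q [-0.54  0.69  1.04  2.03 -0.79  0.89 -1.77]
C in tool [ 0.0392 -0.0438] line [(12, np.float64(0.043), 'by mid', np.float64(6.028), 'by dir', np.float32(4.486)), (104, np.float64(0.0117), 'by mid', np.float64(5.031), 'by dir', np.float32(0.257)), (988, np.float64(0.0311), 'by mid', np.float64(0.005), 'by dir', np.float32(0.019))]
```

move_arm --increments '[{"slide": [0.4, 0.32, 0], "turn": [0, 0, -5], "grip": 0}, {"slide": [0.39, 0.33, 0], "turn": [0, 0, -5], "grip": 0}, {"slide": [0.39, 0.33, 0], "turn": [0, 0, -5], "grip": 0}, {"slide": [0.39, 0.33, 0], "turn": [0, 0, -5], "grip": 0}, {"slide": [0.39, 0.33, 0], "turn": [0, 0, -5], "grip": 0}, {"slide": [0.39, 0.33, 0], "turn": [0, 0, -5], "grip": 0}, {"slide": [0.39, 0.33, 0], "turn": [0, 0, -5], "grip": 0}, {"slide": [0.39, 0.33, 0], "turn": [0, 0, -5], "grip": 0}, {"slide": [0.39, 0.33, 0], "turn": [0, 0, -5], "grip": 0}, {"slide": [0.39, 0.33, 0], "turn": [0, 0, -5], "grip": 0}, {"slide": [0.39, 0.33, 0], "turn": [0, 0, -5], "grip": 0}, {"slide": [0.39, 0.33, 0], "turn": [0, 0, -5], "grip": 0}]'

```text
clock: 16.32
position: [0.5183, -0.2088, 0.2423]
tcp_rot: [0.999, -0.048, 0.0, 0.0]
wrist_force: [-1.2, 0.8, 0.0]
grip_width: 0.0005
grasp_force: 0.8
```

```bash
python3 -c "
from h import *
check('wrist')"
```

```text
wrist 16.3667 pose [ 0.5188 -0.2097  0.2426 -1.6611] phi -140.2 F tool [-1.   0.8  0.8] q [-0.25  0.6   0.75  1.95 -0.56  0.81 -0.85]
C in tool [ 0.04  -0.045] line [(1021, np.float64(0.0307), 'by mid', np.float64(1.016), 'by dir', np.float32(1.023)), (87, np.float64(0.0119), 'by mid', np.float64(5.315), 'by dir', np.float32(3.769)), (29, np.float64(0.0136), 'by mid', np.float64(3.805), 'by dir', np.float32(2.282))]
```

Now at 6.283 + 1.02. The finger tracks well, so I continue with a small inward correction.

move_arm --increments '[{"slide": [0.42, 0.31, 0], "turn": [0, 0, -5], "grip": 0}, {"slide": [0.41, 0.32, 0], "turn": [0, 0, -5], "grip": 0}, {"slide": [0.39, 0.33, 0], "turn": [0, 0, -5], "grip": 0}, {"slide": [0.39, 0.33, 0], "turn": [0, 0, -5], "grip": 0}, {"slide": [0.39, 0.33, 0], "turn": [0, 0, -5], "grip": 0}, {"slide": [0.39, 0.33, 0], "turn": [0, 0, -5], "grip": 0}, {"slide": [0.39, 0.33, 0], "turn": [0, 0, -5], "grip": 0}, {"slide": [0.39, 0.33, 0], "turn": [0, 0, -5], "grip": 0}, {"slide": [0.39, 0.33, 0], "turn": [0, 0, -5], "grip": 0}, {"slide": [0.39, 0.34, 0], "turn": [0, 0, -5], "grip": 0}, {"slide": [0.39, 0.34, 0], "turn": [0, 0, -5], "grip": 0}, {"slide": [0.39, 0.34, 0], "turn": [0, 0, -5], "grip": 0}]'

```text
clock: 17.37
position: [0.5745, -0.2282, 0.2423]
tcp_rot: [0.89, 0.456, -0.0, 0.001]
wrist_force: [-0.6, -1.4, 0.1]
grip_width: 0.0007
grasp_force: 1.1
```

```bash
python3 -c "
from h import *
check('wrist')"
```

```text
wrist 17.4167 pose [ 0.5754 -0.2278  0.2424 -0.6159] phi -80.3 F tool [-2.2  2.   1.1] q [-0.03  0.61  0.46  1.78 -0.35  0.83 -0.01]
C in tool [ 0.0412 -0.0447] line [(889, np.float64(0.0308), 'by mid', np.float64(2.043), 'by dir', np.float32(2.04))]
```

move_arm --increments '[{"slide": [0.39, 0.33, 0], "turn": [0, 0, -5], "grip": 0}, {"slide": [0.39, 0.33, 0], "turn": [0, 0, -5], "grip": 0}, {"slide": [0.39, 0.34, 0], "turn": [0, 0, -5], "grip": 0}, {"slide": [0.39, 0.34, 0], "turn": [0, 0, -5], "grip": 0}, {"slide": [0.39, 0.34, 0], "turn": [0, 0, -5], "grip": 0}, {"slide": [0.39, 0.34, 0], "turn": [0, 0, -5], "grip": 0}, {"slide": [0.39, 0.34, 0], "turn": [0, 0, -5], "grip": 0}, {"slide": [0.39, 0.34, 0], "turn": [0, 0, -5], "grip": 0}, {"slide": [0.39, 0.34, 0], "turn": [0, 0, -5], "grip": 0}, {"slide": [0.39, 0.34, 0], "turn": [0, 0, -5], "grip": 0}, {"slide": [0.39, 0.34, 0], "turn": [0, 0, -5], "grip": 0}, {"slide": [0.39, 0.34, 0], "turn": [0, 0, -5], "grip": 0}]'

```text
clock: 18.42
position: [0.62, -0.1892, 0.2424]
tcp_rot: [0.543, 0.84, -0.0, 0.002]
wrist_force: [1.7, -2.9, -2.4]
grip_width: 0.0004
grasp_force: 1.7
```

move_arm --increments '[{"slide": [0.39, 0.34, 0], "turn": [0, 0, -5], "grip": 0}, {"slide": [0.39, 0.34, 0], "turn": [0, 0, -5], "grip": 0}, {"slide": [0.39, 0.34, 0], "turn": [0, 0, -5], "grip": 0}, {"slide": [0.39, 0.34, 0], "turn": [0, 0, -5], "grip": 0}, {"slide": [0.39, 0.34, 0], "turn": [0, 0, -5], "grip": 0}, {"slide": [0.39, 0.34, 0], "turn": [0, 0, -5], "grip": 0}, {"slide": [0.39, 0.34, 0], "turn": [0, 0, -5], "grip": 0}, {"slide": [0.39, 0.34, 0], "turn": [0, 0, -5], "grip": 0}, {"slide": [0.39, 0.34, 0], "turn": [0, 0, -5], "grip": 0}, {"slide": [0.39, 0.34, 0], "turn": [0, 0, -5], "grip": 0}, {"slide": [0.39, 0.34, 0], "turn": [0, 0, -5], "grip": 0}, {"slide": [0.39, 0.34, 0], "turn": [0, 0, -5], "grip": 0}]'

```text
clock: 19.42
position: [0.6092, -0.1296, 0.2425]
tcp_rot: [0.05, 0.999, 0.0, 0.002]
wrist_force: [3.0, 0.8, -1.7]
grip_width: 0.0005
grasp_force: 1.6
```

```bash
python3 -c "
from h import *
check('wrist')"
```

```text
wrist 19.4667 pose [ 0.6086 -0.1289  0.2424  1.4781] phi 39.7 F tool [-3.   0.8 -0.4] q [ 0.2   0.58 -0.09  1.75  0.07  0.81  1.55]
C in tool [ 0.0422 -0.044 ] line [(17, np.float64(0.0431), 'by mid', np.float64(3.576), 'by dir', np.float32(5.113)), (17, np.float64(0.0431), 'by mid', np.float64(3.831), 'by dir', np.float32(2.298)), (1088, np.float64(0.0314), 'by mid', np.float64(4.145), 'by dir', np.float32(4.133)), (49, np.float64(0.0144), 'by mid', np.float64(3.634), 'by dir', np.float32(5.125))]
```

move_arm --increments '[{"slide": [0.39, 0.34, 0], "turn": [0, 0, -5], "grip": 0}, {"slide": [0.39, 0.34, 0], "turn": [0, 0, -5], "grip": 0}, {"slide": [0.39, 0.34, 0], "turn": [0, 0, -5], "grip": 0}, {"slide": [0.39, 0.34, 0], "turn": [0, 0, -5], "grip": 0}, {"slide": [0.39, 0.34, 0], "turn": [0, 0, -5], "grip": 0}, {"slide": [0.39, 0.34, 0], "turn": [0, 0, -5], "grip": 0}, {"slide": [0.39, 0.34, 0], "turn": [0, 0, -5], "grip": 0}, {"slide": [0.39, 0.34, 0], "turn": [0, 0, -5], "grip": 0}, {"slide": [0.39, 0.34, 0], "turn": [0, 0, -5], "grip": 0}, {"slide": [0.39, 0.34, 0], "turn": [0, 0, -5], "grip": 0}, {"slide": [0.39, 0.34, 0], "turn": [0, 0, -5], "grip": 0}, {"slide": [0.39, 0.34, 0], "turn": [0, 0, -5], "grip": 0}]'

```text
clock: 20.47
position: [0.5527, -0.1095, 0.2423]
tcp_rot: [-0.456, 0.89, 0.0, 0.001]
wrist_force: [0.6, 3.5, 0.5]
grip_width: 0.0006
grasp_force: 1.7
```

```bash
python3 -c "
from h import *
check('wrist')"
```

```text
wrist 20.5167 pose [ 0.5517 -0.1097  0.2421  2.5235] phi 99.6 F tool [-3.6  2.7 -2.4] q [ 0.39  0.53 -0.36  1.88  0.26  0.78  2.41]
C in tool [ 0.0417 -0.0434] line [(19, np.float64(0.0436), 'by mid', np.float64(4.36), 'by dir', np.float32(5.867)), (15, np.float64(0.0455), 'by mid', np.float64(4.495), 'by dir', np.float32(6.057)), (1048, np.float64(0.0314), 'by mid', np.float64(5.176), 'by dir', np.float32(5.177)), (182, np.float64(0.0106), 'by mid', np.float64(5.191), 'by dir', np.float32(3.627)), (13, np.float64(0.0146), 'by mid', np.float64(0.658), 'by dir', np.float32(5.482))]
```

move_arm --increments '[{"slide": [-0.7, 0.7, 0], "turn": [0, 0, 0], "grip": 0}, {"slide": [-0.7, 0.7, 0], "turn": [0, 0, 0], "grip": 0}, {"slide": [0, 0, -3], "turn": [0, 0, 0], "grip": 0}, {"slide": [0, 0, -3], "turn": [0, 0, 7], "grip": 0}, {"slide": [0, 0, 0], "turn": [0, 0, 7], "grip": 0}, {"slide": [0, 0, 0], "turn": [0, 0, 7], "grip": 0}, {"slide": [0, 0, 0], "turn": [0, 0, 7], "grip": 0}, {"slide": [0, 0, 0], "turn": [0, 0, 7], "grip": 0}, {"slide": [0, 0, 0], "turn": [0, 0, 7], "grip": 0}, {"slide": [0, 0, 0], "turn": [0, 0, 7], "grip": 0}, {"slide": [0, 0, 0], "turn": [0, 0, 7], "grip": 0}, {"slide": [0, 0, 0], "turn": [0, 0, 7], "grip": 0}]'

```text
clock: 21.52
position: [0.5493, -0.0899, 0.3021]
tcp_rot: [0.081, 0.997, 0.0, -0.0]
wrist_force: [0.5, 0.8, -0.6]
grip_width: 0.0003
grasp_force: 0.0
```

move_arm --increments '[{"slide": [0, 0, 0], "turn": [0, 0, 7], "grip": 0}, {"slide": [0, 0, 0], "turn": [0, 0, 7], "grip": 0}, {"slide": [0, 0, 0], "turn": [0, 0, 7], "grip": 0}, {"slide": [0, 0, 0], "turn": [0, 0, 7], "grip": 0}, {"slide": [0, 0, 0], "turn": [0, 0, 7], "grip": 0}, {"slide": [0, 0, 0], "turn": [0, 0, 7], "grip": 0}, {"slide": [0, 0, 0], "turn": [0, 0, 7], "grip": 0}, {"slide": [0, 0, 0], "turn": [0, 0, 7], "grip": 0}, {"slide": [0, 0, 0], "turn": [0, 0, 7], "grip": 0}, {"slide": [0, 0, 0], "turn": [0, 0, 7], "grip": 0}, {"slide": [0, 0, 0], "turn": [0, 0, 7], "grip": 0}, {"slide": [0, 0, 0], "turn": [0, 0, 7], "grip": 0}]'

```text
clock: 22.52
position: [0.5493, -0.0898, 0.3021]
tcp_rot: [0.727, 0.686, 0.0, -0.0]
wrist_force: [0.2, 0.3, -0.6]
grip_width: 0.0004
grasp_force: 0.0
```

move_arm --increments '[{"slide": [0, 0, 0], "turn": [0, 0, 7], "grip": 0}, {"slide": [0, 0, 0], "turn": [0, 0, 7], "grip": 0}, {"slide": [0, 0, 0], "turn": [0, 0, 7], "grip": 0}, {"slide": [0, 0, 0], "turn": [0, 0, 7], "grip": 0}, {"slide": [0, 0, 0], "turn": [0, 0, 7], "grip": 0}, {"slide": [0, 0, 0], "turn": [0, 0, 7], "grip": 0}, {"slide": [0, 0, 0], "turn": [0, 0, 7], "grip": 0}, {"slide": [0, 0, 0], "turn": [0, 0, 0], "grip": 0}]'

```text
clock: 23.18
position: [0.5493, -0.0897, 0.3021]
tcp_rot: [0.946, 0.324, 0.0, 0.0]
wrist_force: [0.1, 0.3, 0.6]
grip_width: -0.0001
grasp_force: 0.0
```

Run:
```python
from h import *
from bench import sensors
check('top');check('scene')
a,_=pose(sensors.get_obs());phi=np.degrees(a[3])-45
b=tool(phi,.060,a[2],h=.0095);d=b.copy();d[2]=.242
print(a,phi,b);n=5;show(rows(a,[a+(b-a)*(i+1)/n for i in range(n)]+[b+(d-b)/2,d]))
```

```text
top 23.2333 pose [ 0.5493 -0.0898  0.3021 -0.903 ] phi -96.7 F tool [ 1.2 -0.5  0.8] q [-0.23  0.42  0.4   1.89 -0.21  0.86 -0.63]
C in tool [-0.0381  0.0703] line []
scene 23.2833 pose [ 0.5493 -0.0899  0.3021 -0.9002] phi -96.6 F tool [ 0.4  0.3 -0.1] q [-0.23  0.42  0.4   1.89 -0.21  0.86 -0.63]
C in tool [-0.0383  0.0702] line []
[ 0.5493018  -0.08991143  0.3020958  -0.90019804] -96.57754841220529 [ 0.55409645 -0.24196239  0.3020958  -0.90019804]
[{"slide": [-1.81, 2.44, -0.0], "turn": [0, 0, 0.0], "grip": 0}, {"slide": [-1.82, 2.44, -0.0], "turn": [0, 0, 0.0], "grip": 0}, {"slide": [-1.81, 2.45, -0.0], "turn": [0, 0, -0.0], "grip": 0}, {"slide": [-1.82, 2.44, -0.0], "turn": [0, 0, -0.0], "grip": 0}, {"slide": [-1.81, 2.44, -0.0], "turn": [0, 0, -0.0], "grip": 0}, {"slide": [-0.0, 0.0, 3.0], "turn": [0, 0, -0.0], "grip": 0}, {"slide": [-0.0, 0.0, 3.01], "turn": [0, 0, -0.0], "grip": 0}]
```

move_arm --increments '[{"slide": [-1.8, 2.45, 0], "turn": [0, 0, 0], "grip": 0}, {"slide": [-1.8, 2.45, 0], "turn": [0, 0, 0], "grip": 0}, {"slide": [-1.8, 2.45, 0], "turn": [0, 0, 0], "grip": 0}, {"slide": [-1.8, 2.45, 0], "turn": [0, 0, 0], "grip": 0}, {"slide": [-1.85, 2.45, 0], "turn": [0, 0, 0], "grip": 0}, {"slide": [0, 0, 3.0], "turn": [0, 0, 0], "grip": 0}, {"slide": [0, 0, 3.0], "turn": [0, 0, 0], "grip": 0}, {"slide": [0, 0, 0], "turn": [0, 0, 0], "grip": 0}, {"slide": [0.4, -0.25, 0], "turn": [0, 0, 0], "grip": 0}, {"slide": [0.4, -0.25, 0], "turn": [0, 0, 0], "grip": 0}, {"slide": [0.2, -0.15, 0], "turn": [0, 0, 0], "grip": 0}, {"slide": [0, 0, 0], "turn": [0, 0, 0], "grip": 0}]'

```text
clock: 24.28
position: [0.559, -0.2304, 0.2438]
tcp_rot: [0.944, 0.329, 0.001, 0.0]
wrist_force: [0.2, 0.4, -0.0]
grip_width: 0.0004
grasp_force: 0.0
```

```bash
python3 -c "
from h import *
check('wrist')"
```

```text
wrist 24.3333 pose [ 0.5587 -0.2309  0.2436 -0.901 ] phi -96.6 F tool [-0.1 -0.2  0.1] q [ 0.04  0.58  0.38  1.82 -0.28  0.8  -0.34]
C in tool [ 0.0416 -0.0464] line [(22, np.float64(0.0133), 'by mid', np.float64(5.734), 'by dir', np.float32(4.22)), (929, np.float64(0.0314), 'by mid', np.float64(5.206), 'by dir', np.float32(5.205))]
```

move_arm --increments '[{"slide": [0.1, -0.15, 0], "turn": [0, 0, 0], "grip": 0}, {"slide": [0.42, 0.3, 0], "turn": [0, 0, -5], "grip": 0}, {"slide": [0.39, 0.33, 0], "turn": [0, 0, -5], "grip": 0}, {"slide": [0.39, 0.33, 0], "turn": [0, 0, -5], "grip": 0}, {"slide": [0.39, 0.33, 0], "turn": [0, 0, -5], "grip": 0}, {"slide": [0.39, 0.33, 0], "turn": [0, 0, -5], "grip": 0}, {"slide": [0.39, 0.33, 0], "turn": [0, 0, -5], "grip": 0}, {"slide": [0.39, 0.33, 0], "turn": [0, 0, -5], "grip": 0}, {"slide": [0.39, 0.33, 0], "turn": [0, 0, -5], "grip": 0}]'

```text
clock: 25.08
position: [0.5962, -0.2197, 0.2427]
tcp_rot: [0.775, 0.632, -0.0, 0.001]
wrist_force: [-2.0, -3.2, -0.9]
grip_width: 0.0004
grasp_force: 1.2
```

```bash
python3 -c "
from h import *
check('wrist')"
```

```text
wrist 25.1333 pose [ 0.5971 -0.219   0.2428 -0.1944] phi -56.1 F tool [-1.2  2.3  0.6] q [ 0.14  0.6   0.19  1.73 -0.15  0.83  0.2 ]
C in tool [ 0.0429 -0.0435] line [(801, np.float64(0.0313), 'by mid', np.float64(5.551), 'by dir', np.float32(5.559))]
```

move_arm --increments '[{"slide": [0.39, 0.34, 0], "turn": [0, 0, -5], "grip": 0}, {"slide": [0.39, 0.34, 0], "turn": [0, 0, -5], "grip": 0}, {"slide": [0.39, 0.34, 0], "turn": [0, 0, -5], "grip": 0}, {"slide": [0.39, 0.34, 0], "turn": [0, 0, -5], "grip": 0}, {"slide": [0.39, 0.34, 0], "turn": [0, 0, -5], "grip": 0}, {"slide": [0.39, 0.34, 0], "turn": [0, 0, -5], "grip": 0}, {"slide": [0.2, 0.17, 0], "turn": [0, 0, -2.5], "grip": 0}, {"slide": [0, 0, 0], "turn": [0, 0, 0], "grip": 0}]'

```text
clock: 25.8
position: [0.6181, -0.1934, 0.2429]
tcp_rot: [0.568, 0.823, 0.0, 0.002]
wrist_force: [4.8, -1.0, -2.3]
grip_width: 0.0003
grasp_force: 1.9
```

```bash
python3 -c "
from h import *
check('wrist')"
```

```text
wrist 25.85 pose [ 0.618  -0.1936  0.2429  0.3602] phi -24.4 F tool [-3.6  2.9  1.1] q [ 0.2   0.61  0.05  1.69 -0.04  0.84  0.62]
C in tool [ 0.0431 -0.0432] line [(57, np.float64(0.0149), 'by mid', np.float64(3.947), 'by dir', np.float32(5.489)), (798, np.float64(0.0311), 'by mid', np.float64(6.131), 'by dir', np.float32(6.145))]
```

move_arm --increments '[{"slide": [0.27, 0.24, 0], "turn": [0, 0, -3.5], "grip": 0}, {"slide": [0.27, 0.24, 0], "turn": [0, 0, -3.5], "grip": 0}, {"slide": [0, 0, 0], "turn": [0, 0, 0], "grip": 0}, {"slide": [0, 0, 0], "turn": [0, 0, 0], "grip": 0}]'

```text
clock: 26.18
position: [0.6204, -0.1867, 0.243]
tcp_rot: [0.518, 0.855, 0.0, 0.002]
wrist_force: [4.9, -2.4, -1.5]
grip_width: 0.0004
grasp_force: 1.9
```

```bash
python3 -c "
from h import *
check('wrist')"
```

```text
wrist 26.2333 pose [ 0.6204 -0.1867  0.243   0.4818] phi -17.4 F tool [-3.7  3.5  0.5] q [ 0.21  0.61  0.02  1.68 -0.01  0.84  0.71]
C in tool [ 0.043 -0.043] line [(14, np.float64(0.0154), 'by mid', np.float64(3.832), 'by dir', np.float32(5.368)), (791, np.float64(0.0311), 'by mid', np.float64(6.259), 'by dir', np.float32(6.275)), (57, np.float64(0.0152), 'by mid', np.float64(4.417), 'by dir', np.float32(2.86))]
```

move_arm --increments '[{"slide": [-0.75, 0.65, 0], "turn": [0, 0, 0], "grip": 0}, {"slide": [-0.75, 0.65, 0], "turn": [0, 0, 0], "grip": 0}, {"slide": [0, 0, -3], "turn": [0, 0, 0], "grip": 0}, {"slide": [0, 0, -3], "turn": [0, 0, 0], "grip": 0}, {"slide": [0, 0, -3], "turn": [0, 0, 5], "grip": 0}, {"slide": [0, 0, 0], "turn": [0, 0, 6], "grip": 0}, {"slide": [0, 0, 0], "turn": [0, 0, 6], "grip": 0}, {"slide": [0, 0, 0], "turn": [0, 0, 0], "grip": 0}]'

```text
clock: 26.9
position: [0.6377, -0.1932, 0.3329]
tcp_rot: [0.64, 0.768, 0.0, 0.0]
wrist_force: [-0.0, 0.1, -0.4]
grip_width: 0.0002
grasp_force: 0.0
```

Run:
```python
from h import *
from bench import sensors
c=check('wrist');cv2.imwrite("pics/w4.png",c["pixels"][:,:,::-1]);np.savez("pics/w4.npz",**c)
a,_=pose(sensors.get_obs())
ex=np.array([np.cos(YAW),np.sin(YAW)]);ey=np.array([-ex[1],ex[0]])
b=np.r_[C+ey*.172,a[2],YAW];d=b.copy();d[2]=.214
n=9;show(rows(a,[a+(b-a)*(i+1)/n for i in range(n)]+[b+(d-b)*(i+1)/4 for i in range(4)]))
```

```text
wrist 26.95 pose [ 0.6377 -0.1931  0.3323  0.1881] phi -34.2 F tool [-1.   0.2  0.3] q [ 0.16  0.54  0.09  1.57 -0.06  1.03  0.46]
C in tool [ 0.0378 -0.0687] line [(326, np.float64(0.0305), 'by mid', np.float64(6.25), 'by dir', np.float32(0.021))]
[{"slide": [2.33, -0.75, -0.0], "turn": [0, 0, 0.1], "grip": 0}, {"slide": [2.33, -0.75, -0.0], "turn": [0, 0, 0.0], "grip": 0}, {"slide": [2.33, -0.75, -0.0], "turn": [0, 0, 0.1], "grip": 0}, {"slide": [2.33, -0.75, -0.0], "turn": [0, 0, 0.1], "grip": 0}, {"slide": [2.33, -0.76, -0.0], "turn": [0, 0, 0.0], "grip": 0}, {"slide": [2.33, -0.76, -0.0], "turn": [0, 0, 0.1], "grip": 0}, {"slide": [2.33, -0.76, -0.0], "turn": [0, 0, 0.0], "grip": 0}, {"slide": [2.33, -0.76, -0.0], "turn": [0, 0, 0.1], "grip": 0}, {"slide": [2.32, -0.77, -0.0], "turn": [0, 0, 0.1], "grip": 0}, {"slide": [0.0, 0.0, 2.96], "turn": [0, 0, -0.0], "grip": 0}, {"slide": [0.0, 0.0, 2.96], "turn": [0, 0, -0.0], "grip": 0}, {"slide": [0.0, 0.0, 2.95], "turn": [0, 0, -0.0], "grip": 0}]
[{"slide": [0.0, 0.0, 2.96], "turn": [0, 0, -0.0], "grip": 0}]
```

View pics/w4.png

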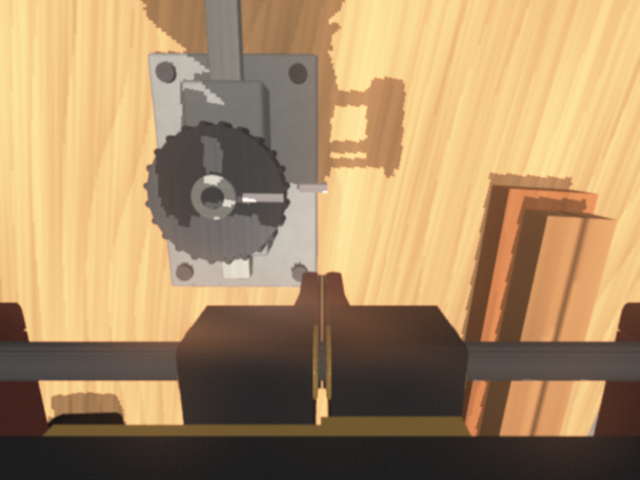

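The line runs from (243,198) to (283,198), the pointer tip is at (327,188) and the hub is at (213,197). The apparent offset between line and pointer is parallax from their different heights. I check this by casting rays.

Run:
```python
from h import *
c=dict(np.load("pics/w4.npz"))
g=c["pixels"].min(-1)
hub=onplane(c,(213,196.5),.085)[:2];le=onplane(c,(283,198),.0815)[:2];pt=onplane(c,(327,188),.028)[:2]
print(hub,le,pt,np.hypot(*(le-C)),np.hypot(*(pt-C)))
az=lambda p,o:np.arctan2(*(p-o)[::-1])
for o in (C,hub): print("line",az(le,o),"pointer",az(pt,o))
P=cloud(c);w=P[110:270,140:295].reshape(-1,3);w=w[(w[:,2]>.074)&(w[:,2]<.083)]
print(cv2.minEnclosingCircle(w[:,:2].astype(np.float32)))
# per-column line mid (brightness) 
for x0,x1,h,r0,r1 in ((246,282,.0815,188,208),(304,325,.028,178,200)):
    q=[]
    for x in range(x0,x1):
        v=np.arange(r0,r1);k=np.clip(g[r0:r1,x].astype(float)-np.percentile(g[r0:r1,x],60),0,None);q.append(onplane(c,(x,(v*k).sum()/k.sum()),h)[:2])
    q=np.array(q);f=cv2.fitLine(q.astype(np.float32),cv2.DIST_HUBER,0,.01,.01).ravel();print("dir",np.arctan(f[1]/f[0]),"mid az",az(q.mean(0),C),az(q.mean(0),hub))
```

```text
[ 0.5634783  -0.16846935] [ 0.60657524 -0.16198754] [ 0.63485111 -0.1562999 ] 0.044188054054317485 0.073011808739261
line 0.15249705925362494 pointer 0.17066420442973723
line 0.1492817159505546 pointer 0.16888131126128894
((0.5629974007606506, -0.16874153912067413), 0.047109588980674744)
dir 0.23811561 mid az 0.14561121005562547 0.14097749511226765
dir 0.6549901 mid az 0.11302487164690492 0.11039661083501592
```

The line is within about 0.02 rad (1 mm at the rim) of the pointer. The cast radii of 44.2 and 73.0 mm match the given sizes. Now the bar.

move_arm --increments '[{"slide": [2.33, -0.75, 0], "turn": [0, 0, 0.1], "grip": 0}, {"slide": [2.33, -0.75, 0], "turn": [0, 0, 0], "grip": 0}, {"slide": [2.33, -0.75, 0], "turn": [0, 0, 0.1], "grip": 0}, {"slide": [2.33, -0.75, 0], "turn": [0, 0, 0], "grip": 0}, {"slide": [2.33, -0.75, 0], "turn": [0, 0, 0.1], "grip": 0}, {"slide": [2.33, -0.76, 0], "turn": [0, 0, 0], "grip": 0}, {"slide": [2.33, -0.76, 0], "turn": [0, 0, 0.1], "grip": 0}, {"slide": [2.33, -0.76, 0], "turn": [0, 0, 0.1], "grip": 0}, {"slide": [2.33, -0.77, 0], "turn": [0, 0, 0.1], "grip": 0}, {"slide": [0, 0, 0], "turn": [0, 0, 0], "grip": 0}]'

```text
clock: 27.78
position: [0.5307, 0.0048, 0.3317]
tcp_rot: [0.639, 0.77, -0.0, -0.002]
wrist_force: [0.1, 0.4, -0.2]
grip_width: 0.0006
grasp_force: 0.0
```

```bash
cat >> h.py <<'E'
def barstate():
    from bench import sensors
    o=sensors.get_obs();a,r=pose(o);ex=np.array([np.cos(YAW),np.sin(YAW)]);ey=np.array([-ex[1],ex[0]]);d=a[:2]-C
    print(o["clock"],"TCP stop x,y",(d@ex).round(4),(d@ey).round(4),"z",a[2].round(4),"dpsi",np.degrees(a[3]-YAW).round(1),"F tool",(r.T@o["wrist_force"]).round(1),o["joint_pos"].round(2))
E
python3 - <<'E'
from h import *
c=check('top');barstate()
E
```

```text
top 27.8333 pose [0.5318 0.0027 0.3319 0.1841] phi -34.5 F tool [ 0.  -0.1 -0.4] q [-0.13  0.33  0.04  1.91 -0.02  0.91  0.1 ]
C in tool [-0.1745 -0.0004] line [(16, np.float64(0.0336), 'by mid', np.float64(6.226), 'by dir', np.float32(6.268))]
27.8333 TCP stop x,y -0.0003 0.1742 z 0.3319 dpsi 0.4 F tool [ 0.  -0.1 -0.4] [-0.13  0.33  0.04  1.91 -0.02  0.91  0.1 ]
```

move_arm --increments '[{"slide": [0, 0, 2.95], "turn": [0, 0, 0], "grip": 0}, {"slide": [0, 0, 2.95], "turn": [0, 0, 0], "grip": 0}, {"slide": [0, 0, 2.95], "turn": [0, 0, 0], "grip": 0}, {"slide": [0, 0, 2.95], "turn": [0, 0, 0], "grip": 0}, {"slide": [0, 0, 0], "turn": [0, 0, 0], "grip": 0}, {"slide": [-0.5, 0, 0], "turn": [0, 0, 0], "grip": 0}, {"slide": [-0.5, 0, 0], "turn": [0, 0, 0], "grip": 0}, {"slide": [-0.3, 0, 0], "turn": [0, 0, 0], "grip": 0}, {"slide": [-0.3, 0, 0], "turn": [0, 0, 0], "grip": 0}, {"slide": [-0.3, 0, 0], "turn": [0, 0, 0], "grip": 0}, {"slide": [-0.3, 0, 0], "turn": [0, 0, 0], "grip": 0}, {"slide": [-0.3, 0, 0], "turn": [0, 0, 0], "grip": 0}]'

```text
clock: 28.83
position: [0.5378, -0.024, 0.215]
tcp_rot: [0.641, 0.767, 0.001, 0.0]
wrist_force: [0.2, 4.0, 3.0]
grip_width: 0.0009
grasp_force: 1.9
```

```bash
python3 -c "
from h import *
barstate()"
```

```text
28.8333 TCP stop x,y 0.0009 0.1468 z 0.215 dpsi 0.0 F tool [ 3.9  0.9 -3. ] [-0.07  0.51  0.03  1.98 -0.03  0.65  0.16]
```

move_arm --increments '[{"slide": [-0.3, 0, 0], "turn": [0, 0, 0], "grip": 0}, {"slide": [-0.3, 0, 0], "turn": [0, 0, 0], "grip": 0}, {"slide": [-0.3, 0, 0], "turn": [0, 0, 0], "grip": 0}, {"slide": [-0.3, 0, 0], "turn": [0, 0, 0], "grip": 0}, {"slide": [-0.3, 0, 0], "turn": [0, 0, 0], "grip": 0}, {"slide": [-0.3, 0, 0], "turn": [0, 0, 0], "grip": 0}, {"slide": [-0.3, 0, 0], "turn": [0, 0, 0], "grip": 0}, {"slide": [-0.3, 0, 0], "turn": [0, 0, 0], "grip": 0}, {"slide": [-0.3, 0, 0], "turn": [0, 0, 0], "grip": 0}, {"slide": [-0.3, 0, 0], "turn": [0, 0, 0], "grip": 0}, {"slide": [-0.3, 0, 0], "turn": [0, 0, 0], "grip": 0}, {"slide": [-0.3, 0, 0], "turn": [0, 0, 0], "grip": 0}]'

```text
clock: 29.83
position: [0.5437, -0.06, 0.2141]
tcp_rot: [0.642, 0.767, 0.0, -0.0]
wrist_force: [0.4, 5.1, 1.0]
grip_width: 0.0007
grasp_force: 1.9
```

move_arm --increments '[{"slide": [-0.2, 0, 0], "turn": [0, 0, 0], "grip": 0}, {"slide": [-0.2, 0, 0], "turn": [0, 0, 0], "grip": 0}, {"slide": [-0.2, 0, 0], "turn": [0, 0, 0], "grip": 0}, {"slide": [-0.15, 0, 0], "turn": [0, 0, 0], "grip": 0}, {"slide": [-0.1, 0, 0], "turn": [0, 0, 0], "grip": 0}, {"slide": [-0.1, 0, 0], "turn": [0, 0, 0], "grip": 0}, {"slide": [0, 0, 0], "turn": [0, 0, 0], "grip": 0}]'

```text
clock: 30.42
position: [0.5453, -0.0694, 0.2141]
tcp_rot: [0.642, 0.767, -0.0, -0.0]
wrist_force: [1.8, 2.4, 1.0]
grip_width: 0.0006
grasp_force: 1.0
```

```bash
python3 -c "
from h import *
barstate()"
```

```text
30.4167 TCP stop x,y 0.0002 0.1009 z 0.2141 dpsi -0.0 F tool [ 2.1  2.2 -1.1] [ 0.01  0.52  0.03  1.95 -0.03  0.67  0.24]
```

move_arm --increments '[{"slide": [-0.15, 0, 0], "turn": [0, 0, 0], "grip": 0}, {"slide": [-0.15, 0, 0], "turn": [0, 0, 0], "grip": 0}, {"slide": [-0.1, 0, 0], "turn": [0, 0, 0], "grip": 0}, {"slide": [0, 0, 0], "turn": [0, 0, 0], "grip": 0}]'

```text
clock: 30.75
position: [0.5458, -0.0724, 0.2141]
tcp_rot: [0.642, 0.767, 0.0, -0.001]
wrist_force: [0.8, 5.6, 2.8]
grip_width: 0.0004
grasp_force: 2.9
```

```bash
python3 -c "
from h import *
barstate()"
```

```text
30.75 TCP stop x,y 0.0002 0.0978 z 0.2141 dpsi -0.0 F tool [ 5.3  1.7 -2.8] [ 0.02  0.52  0.03  1.95 -0.03  0.67  0.25]
```

move_arm --increments '[{"slide": [-0.1, 0, 0], "turn": [0, 0, 0], "grip": 0}, {"slide": [-0.1, 0, 0], "turn": [0, 0, 0], "grip": 0}, {"slide": [0, 0, 0], "turn": [0, 0, 0], "grip": 0}, {"slide": [0, 0, 0], "turn": [0, 0, 0], "grip": 0}]'

```text
clock: 31.08
position: [0.546, -0.0727, 0.2141]
tcp_rot: [0.641, 0.768, 0.001, -0.002]
wrist_force: [-2.1, 10.4, 4.4]
grip_width: 0.0006
grasp_force: 5.4
```

```bash
python3 -c "
from h import *
barstate()"
```

```text
31.0833 TCP stop x,y 0.0003 0.0974 z 0.2141 dpsi 0.1 F tool [10.6 -0.2 -4.4] [ 0.02  0.53  0.03  1.95 -0.03  0.67  0.25]
```

The force rises to 10 N with no further travel, and the TCP is at 97.4 mm (87 + 10 mm), so the bar is home. I back off, lift and check.

move_arm --increments '[{"slide": [0.5, 0, 0], "turn": [0, 0, 0], "grip": 0}, {"slide": [1.5, 0, 0], "turn": [0, 0, 0], "grip": 0}, {"slide": [2, 0, -0.5], "turn": [0, 0, 0], "grip": 0}, {"slide": [1, 0, -3], "turn": [0, 0, 0], "grip": 0}, {"slide": [0, 0, -3], "turn": [0, 0, 0], "grip": 0}, {"slide": [-2, 0, -3], "turn": [0, 0, 0], "grip": 0}, {"slide": [-3, -2, -3], "turn": [0, 0, 0], "grip": 0}, {"slide": [-4, -4, 0], "turn": [0, 0, 0], "grip": 0}, {"slide": [-4, -4, 0], "turn": [0, 0, 0], "grip": 0}, {"slide": [0, 0, 0], "turn": [0, 0, 0], "grip": 0}]'

```text
clock: 31.92
position: [0.4757, -0.1509, 0.3361]
tcp_rot: [0.646, 0.764, -0.002, 0.0]
wrist_force: [-1.2, -0.4, -0.5]
grip_width: 0.0005
grasp_force: 0.0
```

Run:
```python
from h import *
c=check('wrist');np.savez("pics/w5.npz",**c);cv2.imwrite("pics/w5.png",c["pixels"][:,:,::-1]);barstate()
ex=np.array([np.cos(YAW),np.sin(YAW)]);ey=np.array([-ex[1],ex[0]])
P=cloud(c);d=P[...,:2]-C;x,y=d@ex,d@ey
e=(P[...,2]>.04)&(P[...,2]<.05)&(abs(x)<.026)&(y>.06)&(y<.16)
print("end plate y range",np.percentile(y[e],[1,50,99]).round(4) if e.any() else None)
```

```text
wrist 31.9667 pose [ 0.4778 -0.1479  0.336   0.1689] phi -35.3 F tool [0.1 0.6 0.1] q [ 0.12  0.28  0.09  1.98 -0.03  0.89  0.4 ]
C in tool [-0.0343  0.081 ] line [(342, np.float64(0.031), 'by mid', np.float64(6.257), 'by dir', np.float32(6.269)), (13, np.float64(0.0158), 'by mid', np.float64(5.506), 'by dir', np.float32(0.793))]
31.9667 TCP stop x,y -0.0801 0.0355 z 0.336 dpsi -0.5 F tool [0.1 0.6 0.1] [ 0.12  0.28  0.09  1.98 -0.03  0.89  0.4 ]
end plate y range [0.0603 0.0738 0.0868]
```

View pics/w5.png

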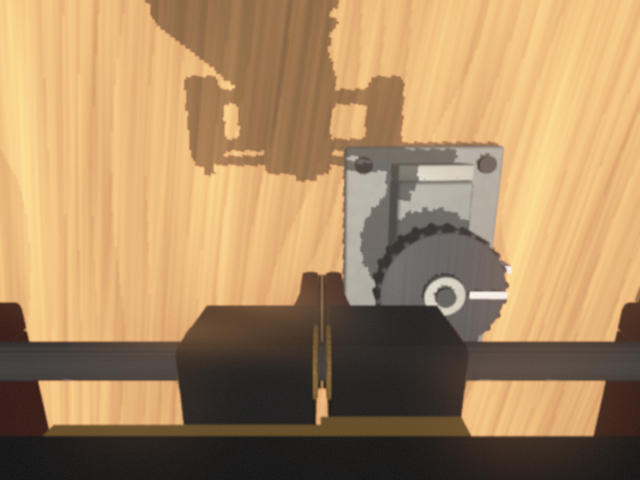

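The end plate sits against the saddle around (445,170), with its outer face at 86.8 mm against 87 for home. The line, ending at (507,296), is still within about 0.02 rad of the pointer. The gripper is clear of everything, so I hand in.

```bash
python3 -c "
from bench import finish_job
print(finish_job())"
```

```text
the job is handed in; nothing more can be done
None
```

The job is handed in: the wheel's line is at the pointer for the second time, within about 0.02 rad, and the bar was then pushed fully home, with its end plate measured at 86.8 mm against 87 mm. I did not touch the jar, tin, tape measure or screwdriver, and handed in at about 32 s.

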